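# Close the draught shield and tare the balance

### The arm

A 6-joint arm with a two-finger parallel gripper is mounted at the origin on the work surface. World frame = base frame: x ahead of the robot, y to its left, z up, the work surface at z = 0. Lengths are in m, angles in rad, forces in N, time in s.
With the tool pointing down it reaches from about 0.35 to 0.875 m from the base axis. Payload 4.2 kg.
Tool frame: the origin (TCP) lies midway between the tips of the shut fingers; the grasp point (between the pads) lies 19 mm behind it; z points along the fingers, y is the line along which they close (so a half turn about z gives the same grasp; the last joint's range is limited). The gripper opens to 87 mm and grips with 3 to 60 N. Pads are 19 mm wide; open, the fingers measure 117 mm over their backs; the gripper's body (75 mm by 190 mm) begins 51 mm behind the grasp point.
Start: joints at [-1.063, 0.385, 0.008, 0, -1.194, -0.259], TCP at [0.154, -0.606, 0.223] pointing down, gripper open.
Joint ranges: [-3.14, 3.14], [-1.21, 2.06], [-1.07, 1.41], [-3.16, 2.05], [-2.99, -0.16], [-3.1, 3.1]. Speed limits (rad/s): [2.79, 2.79, 3.14, 3.14, 3.14, 3.14].

### API

Orientations are given as a unit quaternion [x, y, z, w].
In Python, from cell import env gives the robot as it stands.
- The arm moves only by the tool play_rows, never from a script. Its argument "rows" is a list of rows, each a list of 6 numbers: the shift along the tool's x, y, z normalised to -1 to 1, where 1 is 20 mm, then the turn, a rotation vector about the tool's x, y, z normalised to -1 to 1, where 1 is 0.12 rad. In form: [[x, y, z, wx, wy, wz], ...]. A call has 1 to 5 rows; each row shifts and turns the commanded pose from where the row before left it, along the tool's axes as they then stand; what a row does not reach is not made up. A row lasts 1/8 s, in which the tool goes at most 62.5 mm and 10.7 degrees, less where a joint would pass 70% of its speed; a pose out of reach is approached as far as the arm can. A call with a number of a shift or a turn outside -1 to 1 is refused whole. A call with a gripper value outside its range is refused whole. "fingers" is the gripper's target within -1 to 1 (shut at 1, half-way at 0, fully open at -1), set as the call begins (left out, the last holds). The fingers move at their own pace and stop on an object; the grip force is fixed at half the most. Time passes only in rows, so rows that do not move let the fingers close. It gives the time, the measured TCP pose, the force, the opening and the grip force at its end, in the units of the state.
- env.sense(): the state, without advancing time (a new reading comes with each control period).
- env.capture(name): name is "scene" or "side" or "wrist"; returns (picture, depth): 400x640x3 uint8, red, green, blue; 400x640 float32, m along the optical axis (not along the pixel's ray), 0 where there is no reading.
- env.camera_model(name): a dict with "fov_y" (degrees; the focal length in pixels is half the picture's height over the tangent of half this angle, whatever the lens; pixels are square), "cx", "cy" (the principal point, pixels), "view" (4x4, takes a point from world to camera coordinates); the wrist camera has in their place "tool_from_camera" (4x4, takes a point from camera to tool coordinates, whose origin is the TCP and whose axes are the flange's). Camera axes: x right, y down, z forward; pixel columns grow to the right and rows downward; lengths in m; the calibration is good to about 2 mm. The wrist camera is an equidistant fisheye: a pixel r from the principal point sees the ray r / f radians off the axis. A picture is of the moment at which its call begins: read the wrist's pose just before it. camera_model takes no time and is no camera call.
- env.job_done(): hands the job in; it is judged then, once.
The state is a dict: "time": time; "joint_pos": joint angles; "dq": joint speeds; "effort": joint torques, N m; "tool_pos": TCP position; "tool_rot": TCP orientation; "force": force on the tool from outside, world axes, zero at the start; "ft_torque": the same for the moment, N m; "width": finger opening in m; "grip_force": force on a finger pad.
Only numpy, scipy, OpenCV 4.12 (cv2) and the standard library are available. Lean on these libraries where they do the work, as an engineer would, in place of code of your own. Each camera call takes 0.05 s, during which the arm holds its last target. There are 200 camera calls.

### The job

A capped sample vial is standing on the pan of the analytical balance. Push the clear roof hatch and the clear side door of its draught shield fully shut with the fingertips, and only then press the large tare button right down and let it go. Do not pick anything up, do not touch the sample vial or press the small power button, and leave everything around the balance where it stands.

Things in the scene. Friction and masses are not known exactly. Their poses are not given: they have to be found in the camera images.
- balance: White balance, fixed; place and yaw vary. Origin on the table under the pan's centre; +x to its rear, +y its left, z up. In mm: base x -175..155, y +-100, 50 high; its front (x < -75) is the key panel. Clear chamber x +-75, y +-85, top 155: fixed front and right panes, sliding door on the left (+y), sliding hatch as roof. Behind it a housing to x 160, 150 high. Pan 80 across, 58 high.
- hatch (a joint): Roof hatch, a clear 146 x 160 mm sheet, its top 160 mm above the table. Slides along the balance's x: 0 = fully shut (at its front stop), positive = open to the rear, in m, at most 0.085. Stays where left; friction about 1.5 N; starts 50 to 85 mm open.
- hatch_catch (a point): Centre of the rear (+x) face of the grey finger catch standing up on the hatch. The face is upright, 56 mm wide along the balance's y, 160 to 176 mm above the table (this point 168); in front it slopes away as a ramp. Push the face to the balance's -x to shut. Moves with the hatch; shut, it is at x -45 mm, y 0 of the balance. Axes as the balance's.
- door (a joint): Left side door, a clear upright sheet 140 mm long, 55 to 151 mm above the table, outer face at y +91 mm of the balance. Slides along the balance's x: 0 = fully shut (at its front stop), positive = open to the rear, in m, at most 0.085. Stays where left; friction about 1.5 N; starts 40 to 80 mm open.
- door_catch (a point): Centre of the rear (+x) face of the grey finger catch on the door's outside. The face is upright, y +91 to +119 mm of the balance, 89 to 145 mm above the table (this point 117); in front it slopes away as a ramp. Push the face to the balance's -x to shut. Moves with the door; shut, it is at x -45 mm, y +105 mm of the balance. Axes as the balance's.
- tare (a joint): Travel of the large round tare button (white cap of 30 mm diameter, right-hand, -y, end of the key panel) in m: 0 = up, 0.006 = fully down. A spring returns it; fully down takes about 5 N.
- tare_top (a point): Centre of the top of the tare button, about 72 mm above the table when up, at x = -148 mm, y = -65 mm of the balance; it is pressed straight down.
- power (a joint): Travel of the small power button (white cap of 16 mm diameter, left-hand, +y, end of the key panel, at x = -148 mm, y = +65 mm of the balance) in m: 0 = up, 0.006 = down. Must not be pressed.
- sample: Capped amber glass sample vial, 24 mm diameter, 55 mm high, loose on the pan inside the chamber; origin at the centre of its underside, z up. Must not be touched.
- oil_a: Amber bottle, 36 mm diameter, 75 mm high, standing on the table near the balance; origin at the centre of its underside, z up. Leave alone
- oil_b: Amber bottle, 36 mm diameter, 85 mm high, standing on the table near the balance; origin at the centre of its underside, z up. Leave alone
- oil_c: Amber bottle, 36 mm diameter, 75 mm high, standing on the table near the balance; origin at the centre of its underside, z up. Leave alone
- flask: Aluminium bottle, 54 mm diameter, 130 mm high, standing on the table near the balance; origin at the centre of its underside, z up. Leave alone
- tub: White plastic jar, 52 mm diameter, 50 mm high, standing on the table near the balance; origin at the centre of its underside, z up. Leave alone
- beaker: Glass beaker, 68 mm diameter, 80 mm high, standing on the table near the balance; origin at the centre of its underside, z up. Leave alone
- spatula: Thin steel laboratory spatula, 185 mm long, 12 mm wide, 8 mm thick, lying along its own x on the table to the balance's left; origin near its middle at table height. Leave alone

How it is judged:
By the outcome, as a careful person would: the job done as asked, in the order asked, and still so for the second after the job is handed in, with the robot touching nothing.
It also fails if it takes over 58 s, if anything falls off the work surface, if the arm or the gripper's body presses on something with over 40 N, if the wrist force passes 120 N, or if a joint passes its speed limit or range.

## Working session

There is one attempt and no reset: what is moved stays moved. The work goes in short steps, Python scripts to look and compute and a tool call to move; the robot and the scene stay as the last step left them, time stands still between calls to the robot, and variables do not carry over. Pictures are saved under pics/ and viewed, at most 10 in all, crops included, and the job is handed in when it is done.

Besides the shell and the picture viewer there is one more tool, called after "Call:" as a command line: name --pt "numbers of a row" for each row, then --argument value for the rest. play_rows: Moves the arm, as the interface text tells. Scaled input: -1 to 1 covers 20 mm each way for a shift and 0.12 rad each way for a turn. Its arguments: {"type":"object","properties":{"rows":{"type":"array","items":{"type":"array","items":{"type":"number","minimum":-1,"maximum":1}}},"fingers":{"type":"number"}},"required":["rows"]}

```bash
mkdir -p pics; cat > h.py <<'E'
import numpy as np,cv2
from cell import env
def cap(n,f):
    p,d=env.capture(n); cv2.imwrite(f'pics/{f}.png',p[:,:,::-1]); np.savez(f'pics/{f}.npz',p=p,d=d); return p,d
def K(n):
    m=env.camera_model(n); return m,200/np.tan(np.radians(m['fov_y']/2))
def plane(n,u,v,z):
    m,f=K(n); T=np.linalg.inv(np.array(m['view'])); r=T[:3,:3]@np.array([(u-m['cx'])/f,(v-m['cy'])/f,1]); o=T[:3,3]
    return o+r*(z-o[2])/r[2]
def pt(n,u,v,d):
    m,f=K(n); T=np.linalg.inv(np.array(m['view'])); return T[:3,:3]@(d*np.array([(u-m['cx'])/f,(v-m['cy'])/f,1]))+T[:3,3]
def proj(n,P):
    m,f=K(n); c=np.array(m['view'])@np.append(P,1); return c[0]/c[2]*f+m['cx'],c[1]/c[2]*f+m['cy']
E
python3 - <<'E'
from h import *
for n in ('scene','side'):
    cap(n,n+'0'); m,f=K(n); print(n,f,m['cx'],m['cy'],np.round(np.linalg.inv(np.array(m['view'])),3).tolist())
s=env.sense(); print(s)
E
```

```text
scene 517.3783980976682 316.60470080408356 193.5983458142556 [[0.402, -0.863, 0.306, 0.271], [-0.916, -0.38, 0.129, -0.075], [0.005, -0.333, -0.943, 1.134], [0.0, 0.0, 0.0, 1.0]]
side 371.8816665205159 322.7687815501344 198.75711887874553 [[0.42, 0.778, -0.467, 0.99], [0.907, -0.356, 0.223, -0.149], [0.007, -0.518, -0.856, 0.87], [0.0, 0.0, 0.0, 1.0]]
{'time': 0.1, 'joint_pos': array([-1.06341851e+00,  3.85473922e-01,  6.76572061e-03, -4.30670488e-04,
       -1.19400584e+00, -2.58585203e-01]), 'dq': array([ 0.00057904, -0.00241864,  0.0044435 ,  0.00126323, -0.00218539,
        0.00073256]), 'effort': array([-2.63941847e-04, -3.91689348e+01,  1.87934411e+01,  4.23189104e+00,
        1.34742603e-02, -6.77923936e-05]), 'tool_pos': array([ 0.15376906, -0.60523268,  0.22157436]), 'tool_rot': array([-1.23996859e-01,  9.92282127e-01,  9.64187748e-04, -1.72659980e-04]), 'force': array([0.08855146, 0.33150805, 0.51207155]), 'ft_torque': array([ 0.00302698,  0.04563611, -0.02797452]), 'grip_force': 0.0, 'width': 0.08746836507879742}
```

View pics/scene0.png

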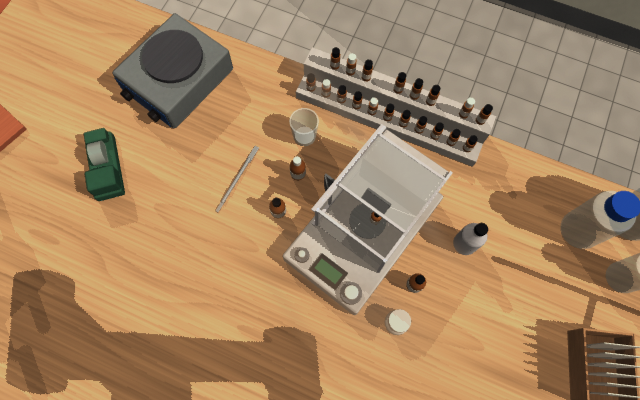

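View pics/side0.png

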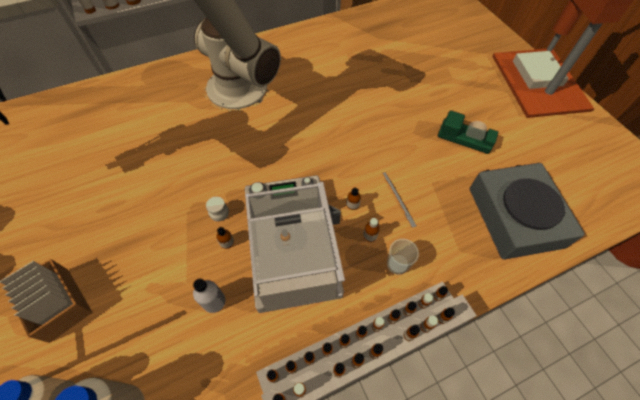

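The scene view shows the tare button near (351,292), the power button near (302,254), the hatch catch near (376,200) and the door catch near (329,184). The side view agrees. I'll refine these positions with masks and enlarged crops.

```bash
python3 - <<'E'
from h import *
a=np.load('pics/scene0.npz'); p=a['p'];d=a['d']
b=np.load('pics/side0.npz')['p']
c1=cv2.resize(p[120:310,270:460,::-1],None,fx=3,fy=3,interpolation=2)
cv2.imwrite('pics/c1.png',c1)
c2=cv2.resize(b[170:310,235:355,::-1],None,fx=4,fy=4,interpolation=2)
cv2.imwrite('pics/c2.png',c2)
T=plane('scene',351,292,.072);P=plane('scene',301.5,254,.072)
print(T,P,np.linalg.norm(P-T))
for u,v in [(351,292),(302,254),(376,200),(329,184)]: print(u,v,d[v,u],pt('scene',u,v,d[v,u]))
E
```

```text
[ 0.44976923 -0.07910238  0.072     ] [0.48108735 0.04573199 0.072     ] 0.1287029317118964
351 292 1.05783 [ 0.45017212 -0.07911161  0.06960287]
302 254 1.0824392 [0.48174925 0.04491314 0.07078227]
376 200 1.0175931 [ 0.6192694  -0.05514771  0.17051335]
329 184 1.0918152 [0.63393556 0.04997056 0.11099403]
```

View pics/c1.png

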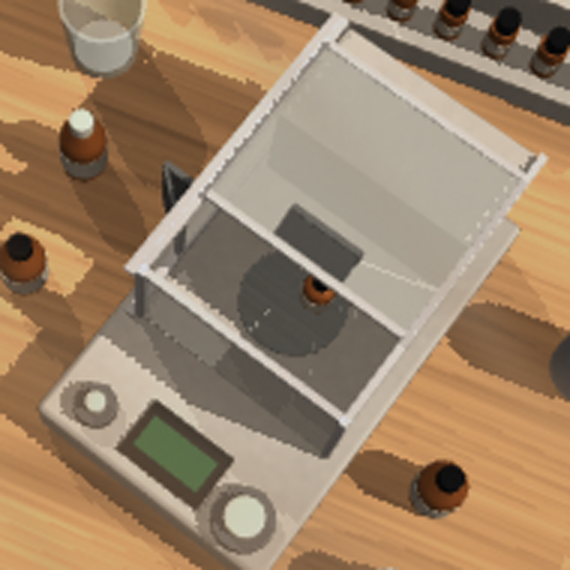

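View pics/c2.png

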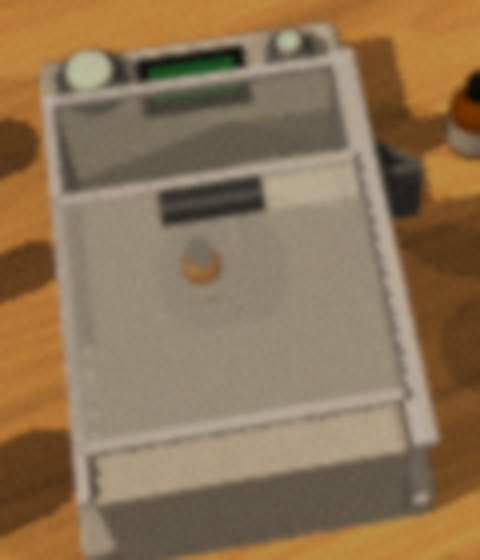

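The crops confirm the cap centres at full-image pixels (351,292.7) and (301.3,253.7). The rear top edge of the hatch catch runs roughly from (367.7,188.3) to (391,203.5), and the door catch is at about (327–334,174–188). Next I'll compute the balance frame and the catch positions.

```bash
cat >> h.py <<'E'
def fr():
    T=(plane('scene',351,292.7,.072)+plane('side',235+90/4,170+72/4,.072))/2;P=(plane('scene',301.3,253.7,.072)+plane('side',235+289/4,170+41/4,.072))/2
    y=(P-T)[:2]; y/=np.linalg.norm(y); x=np.array([y[1],-y[0]]); O=(T+P)[:2]/2+.148*x
    return O,x,y
def w2b(Pw): O,x,y=fr(); q=np.array(Pw[:2])-O; return np.round([q@x,q@y],4)
def b2w(bx,by): O,x,y=fr(); return O+bx*x+by*y
E
python3 - <<'E'
from h import *
O,x,y=fr(); print(O,x,np.arctan2(x[1],x[0]))
for n,u,v in [('scene',351,292.7),('scene',301.3,253.7),('side',257.5,188),('side',307.2,180.2)]: print(n,w2b(plane(n,u,v,.072)))
c=lambda a,b:(270+a/3,120+b/3); s=lambda a,b:(235+a/4,170+b/4)
print('hatch rear top edge', [w2b(plane('scene',*c(*q),.176)) for q in [(293,206),(363,250)]],[w2b(plane('side',*s(*q),z)) for q,z in [((161,224),.16),((263,210),.16),((161,205),.176),((263,190),.176)]])
print('hatch front rail',w2b(plane('scene',*c(205,193),.16)),w2b(plane('scene',*c(405,335),.16)))
print('chamber top front corners .155',w2b(plane('scene',*c(132,268),.155)),w2b(plane('scene',*c(345,422),.155)))
print('base front corner .05',w2b(plane('scene',*c(40,408),.05)))
d=np.load('pics/scene0.npz')['d'];p=np.load('pics/scene0.npz')['p']
# dark cloud points in balance frame
O,x,y=fr()
for v in range(160,225,1):
  for u in range(315,400,1):
    if p[v,u].max()<75 and d[v,u]>0:
      q=pt('scene',u,v,d[v,u]); b=w2b(q)
      if (b[1]>.088 and q[2]>.08 and (u+v)%3==0): print('door',u,v,b,round(q[2],3))
print('pose tips'); print('bottles',[ (k,w2b(plane('scene',u,v,z))) for k,u,v,z in [('a',298,160,.08),('b',277,203,.08),('beaker',304,118,.08),('flask',481,229,.13)]])
E
```

```text
[ 0.6115727  -0.05321615] [ 0.96902044 -0.24698055] -0.24956302952062775
scene [-0.1515 -0.0659]
scene [-0.1506  0.0644]
side [-0.1445 -0.0636]
side [-0.1455  0.065 ]
hatch rear top edge [array([0.015 , 0.0262]), array([ 0.0185, -0.0276])] [array([ 0.0177, -0.0283]), array([0.0192, 0.0265]), array([ 0.015 , -0.0264]), array([0.0158, 0.0277])]
hatch front rail [-0.0082  0.0802] [-0.0064 -0.0814]
chamber top front corners .155 [-0.0785  0.0872] [-0.0758 -0.0839]
base front corner .05 [-0.1745  0.0949]
door 324 177 [-0.0068  0.1172] 0.139
door 327 177 [-0.0042  0.1115] 0.143
door 326 178 [-0.0083  0.1111] 0.146
door 325 179 [-0.0102  0.1121] 0.143
door 328 179 [-0.0051  0.1081] 0.139
door 331 179 [-0.0029  0.1022] 0.144
door 324 180 [-0.0072  0.1165] 0.124
door 327 180 [-0.0044  0.1109] 0.127
door 330 180 [-0.0047  0.1033] 0.14
door 333 180 [-0.0015  0.098 ] 0.142
door 329 181 [-0.0043  0.1058] 0.129
door 332 181 [-0.0044  0.0983] 0.142
door 325 182 [-0.0123  0.1102] 0.133
door 328 182 [-0.005   0.1076] 0.122
door 331 182 [-0.0045  0.1005] 0.133
door 324 183 [-0.0078  0.1157] 0.109
door 327 183 [-0.0151  0.1031] 0.145
door 330 183 [-0.0042  0.103 ] 0.122
door 326 184 [-0.0176  0.1038] 0.143
door 329 184 [-0.0038  0.1055] 0.111
door 325 185 [-0.0142  0.1085] 0.122
door 328 185 [-0.0054  0.1068] 0.106
door 324 186 [-0.008   0.1152] 0.091
door 327 186 [-0.0196  0.0997] 0.142
door 326 187 [-0.0211  0.1009] 0.137
door 325 188 [-0.0159  0.1069] 0.11
door 329 199 [-0.0243  0.089 ] 0.09
pose tips
bottles [('a', array([0.0085, 0.2003])), ('b', array([-0.0974,  0.1732])), ('beaker', array([0.098 , 0.2544])), ('flask', array([ 0.1023, -0.198 ]))]
```

Call:
play_rows --fingers 1 --pt "0 0 -0.4 0 0 0.83" --pt "0 0 -0.4 0 0 0.83" --pt "0 0 -0.4 0 0 0.83" --pt "0 0 -0.4 0 0 0.83" --pt "0 0 -0.4 0 0 0.83"

```text
time: 0.72
tool_pos: [0.1538, -0.6054, 0.2621]
tool_rot: [0.126, 0.992, 0.001, -0.0]
force: [-0.0, -0.5, 0.0]
width: 0.0452
grip_force: 0.0
```

Call:
play_rows --pt "-0.56 1 0 0 0 0" --pt "-0.56 1 0 0 0 0" --pt "-0.56 1 0 0 0 0" --pt "-0.56 1 0 0 0 0" --pt "-0.56 1 0 0 0 0"

```text
time: 1.35
tool_pos: [0.2337, -0.5208, 0.2619]
tool_rot: [0.123, 0.992, 0.001, -0.0]
force: [0.7, -0.5, -0.4]
width: 0.0017
grip_force: 0.0
```

Call:
play_rows --pt "-0.57 1 0 0 0 0" --pt "-0.57 1 0 0 0 0" --pt "-0.57 1 0 0 0 0" --pt "-0.57 1 0 0 0 0" --pt "-0.57 1 0 0 0 0"

```text
time: 1.98
tool_pos: [0.3133, -0.438, 0.2619]
tool_rot: [0.123, 0.992, 0.001, -0.0]
force: [0.2, -0.5, 0.1]
width: 0.0004
grip_force: 0.0
```

Call:
play_rows --pt "-0.57 1 0 0 0 0" --pt "-0.57 1 0 0 0 0" --pt "-0.57 1 0 0 0 0" --pt "-0.57 1 0 0 0 0" --pt "-0.57 1 0 0 0 0"

```text
time: 2.6
tool_pos: [0.3929, -0.3551, 0.2619]
tool_rot: [0.123, 0.992, 0.0, -0.0]
force: [-0.1, -0.5, 0.8]
width: 0.0002
grip_force: 0.0
```

Call:
play_rows --pt "-0.57 1 0 0 0 0" --pt "-0.57 1 0 0 0 0" --pt "-0.57 1 0 0 0 0" --pt "-0.57 1 0 0 0 0" --pt "-0.57 1 0 0 0 0"

```text
time: 3.22
tool_pos: [0.4726, -0.2723, 0.2619]
tool_rot: [0.123, 0.992, 0.0, -0.001]
force: [-0.0, -0.2, 0.5]
width: 0.0006
grip_force: 0.0
```

Call:
play_rows --pt "-0.57 1 0 0 0 0" --pt "-0.57 1 0 0 0 0" --pt "-0.57 1 0 0 0 0" --pt "-0.57 1 0 0 0 0" --pt "-0.57 1 0 0 0 0"

```text
time: 3.85
tool_pos: [0.5535, -0.1901, 0.2625]
tool_rot: [0.124, 0.992, -0.0, -0.0]
force: [-0.2, -0.4, -0.3]
width: 0.0002
grip_force: 0.0
```

Call:
play_rows --pt "-0.57 1 0 0 0 0" --pt "-0.57 1 0 0 0 0" --pt "-0.57 1 0 0 0 0" --pt "-0.57 1 0 0 0 0" --pt "-0.57 1 0 0 0 0"

```text
time: 4.47
tool_pos: [0.6334, -0.1073, 0.2625]
tool_rot: [0.124, 0.992, -0.0, 0.0]
force: [-0.3, 0.4, -0.7]
width: 0.0003
grip_force: 0.0
```

```bash
python3 - <<'E'
from h import *
from scipy.spatial.transform import Rotation as R
s=env.sense(); print(s['time'],s['tool_pos'],w2b(s['tool_pos']),R.from_quat(s['tool_rot']).as_matrix().round(4).tolist(),s['width'],s['force'])
E
```

```text
4.475 [ 0.63343791 -0.10725049  0.26252492] [ 0.0345 -0.047 ] [[-0.9691, 0.2466, 0.0], [0.2466, 0.9691, -0.0], [-0.0, -0.0, -1.0]] 0.0002573780571420381 [-0.3020359   0.43510465 -0.73436098]
```

Call:
play_rows --pt "-0.33 0.78 0 0 0 0" --pt "-0.33 0.78 0 0 0 0" --pt "-0.33 0.79 0 0 0 0" --pt "0 0 1 0 0 0" --pt "0 0 1 0 0 0"

```text
time: 5.1
tool_pos: [0.6636, -0.067, 0.2223]
tool_rot: [0.124, 0.992, 0.0, 0.0]
force: [0.2, 0.4, -0.1]
width: 0.0006
grip_force: 0.0
```

Call:
play_rows --pt "0 0 1 0 0 0" --pt "0 0 1 0 0 0" --pt "0 0 0.75 0 0 0" --pt "0 0 0 0 0 0"

```text
time: 5.6
tool_pos: [0.6626, -0.0676, 0.1662]
tool_rot: [0.124, 0.992, -0.0, -0.001]
force: [-1.4, 0.7, -0.2]
width: 0.0007
grip_force: 0.0
```

```bash
python3 - <<'E'
from h import *
p,d=cap('scene','s1')
s=env.sense(); print(s['tool_pos'],w2b(s['tool_pos']),s['force'])
q,_=cap('side','s1b')
cv2.imwrite('pics/c3.png',np.hstack([cv2.resize(x[:,:,::-1],(400,480),interpolation=2) for x in (p[130:290,290:450],q[160:310,230:360])]))
E
```

```text
[ 0.66329868 -0.06768408  0.16747155] [ 0.0537 -0.0012] [-0.78455917 -0.01624399  0.59010884]
```

View pics/c3.png

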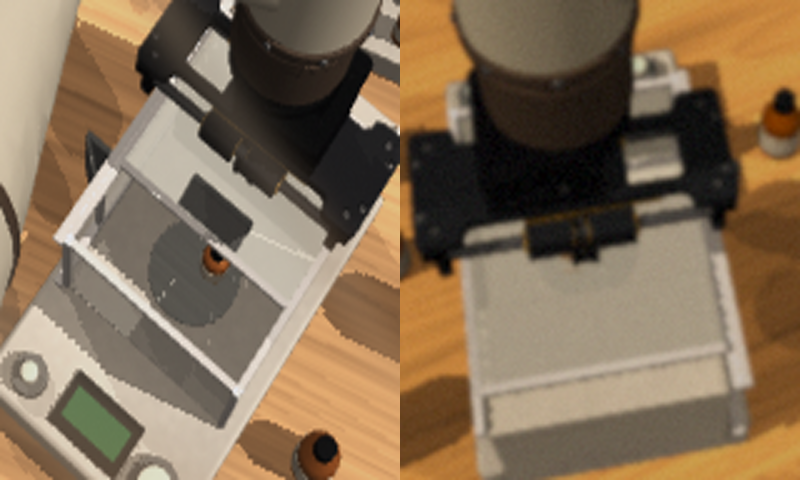

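The fingers are down behind the hatch catch with clear space between them. Now I'll push the hatch toward the front.

Call:
play_rows --pt "0.5 0 0 0 0 0" --pt "0.5 0 0 0 0 0" --pt "0.4 0 0 0 0 0" --pt "0.4 0 0 0 0 0" --pt "0.4 0 0 0 0 0"

```text
time: 6.32
tool_pos: [0.6206, -0.0568, 0.1683]
tool_rot: [0.124, 0.992, 0.0, 0.001]
force: [1.8, -1.0, 0.8]
width: 0.0003
grip_force: 0.9
```

Call:
play_rows --pt "0.4 0 0 0 0 0" --pt "0.4 0 0 0 0 0" --pt "0.4 0 0 0 0 0" --pt "0.3 0 0 0 0 0" --pt "0.3 0 0 0 0 0"

```text
time: 6.95
tool_pos: [0.5853, -0.0478, 0.1676]
tool_rot: [0.124, 0.992, 0.0, 0.0]
force: [2.1, -0.4, 2.2]
width: 0.0005
grip_force: 0.9
```

Call:
play_rows --pt "0.15 0 0 0 0 0" --pt "0.15 0 0 0 0 0" --pt "0.15 0 0 0 0 0"

```text
time: 7.32
tool_pos: [0.5776, -0.0458, 0.1676]
tool_rot: [0.124, 0.992, 0.0, 0.001]
force: [6.5, -3.4, -3.8]
width: 0.0006
grip_force: 3.7
```

Call:
play_rows --pt "0.1 0 0 0 0 0" --pt "0.1 0 0 0 0 0"

```text
time: 7.58
tool_pos: [0.5774, -0.0456, 0.1678]
tool_rot: [0.124, 0.992, -0.0, 0.005]
force: [14.2, -6.9, -7.8]
width: 0.0002
grip_force: 7.9
```

The force rose and the motion stalled at balance x ≈ -35 mm, which is where the stop should be, so the hatch is shut. I'll back off, lift and move behind the door catch.

Call:
play_rows --pt "-0.7 0 0 0 0 0" --pt "0 0 -1 0 0 0" --pt "-0.5 0.3 -1 0 0 0" --pt "-0.5 1 -0.5 0 0 0" --pt "-0.5 1 0 0 0 0"

```text
time: 8.2
tool_pos: [0.6272, -0.0106, 0.2177]
tool_rot: [0.125, 0.992, 0.0, -0.0]
force: [0.9, -1.0, -0.5]
width: 0.0001
grip_force: 0.0
```

Call:
play_rows --pt "-0.5 1 0 0 0 0" --pt "-0.5 1 0 0 0 0" --pt "-0.5 1 0 0 0 0" --pt "-0.5 0.4 0 0 0 0" --pt "0 0 0 0 0 0"

```text
time: 8.82
tool_pos: [0.6826, 0.0453, 0.2161]
tool_rot: [0.124, 0.992, -0.0, -0.001]
force: [-0.5, -0.3, 0.3]
width: 0.0007
grip_force: 0.0
```

```bash
python3 - <<'E'
from h import *
p,d=cap('scene','s2')
s=env.sense(); print(s['tool_pos'],w2b(s['tool_pos']),s['force'])
q,_=cap('side','s2b')
cv2.imwrite('pics/c4.png',np.hstack([cv2.resize(x[:,:,::-1],(400,480),interpolation=2) for x in (p[130:290,290:450],q[160:310,230:360])]))
E
```

```text
[0.68221662 0.04483854 0.21650408] [0.0442 0.1125] [ 0.39030245 -0.77352914 -1.24074442]
```

View pics/c4.png

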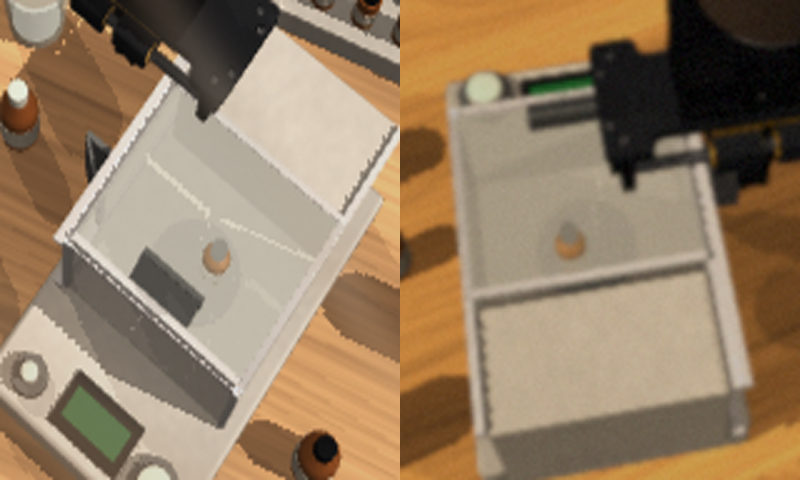

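The hatch is flush at the front (its front edge is on the front rail), and the gripper is above the spot behind the door catch. I'll descend.

Call:
play_rows --pt "0 0 1 0 0 0" --pt "0 0 1 0 0 0" --pt "0 0 1 0 0 0" --pt "0 0 1 0 0 0" --pt "0 0 0.5 0 0 0"

```text
time: 9.55
tool_pos: [0.6815, 0.0442, 0.1266]
tool_rot: [0.125, 0.992, -0.0, -0.001]
force: [0.8, 0.1, -0.1]
width: 0.0007
grip_force: 0.0
```

Call:
play_rows --pt "0.4 0 0 0 0 0" --pt "0.5 0 0 0 0 0" --pt "0.4 0 0 0 0 0" --pt "0.4 0 0 0 0 0" --pt "0.3 0 0 0 0 0"

```text
time: 10.18
tool_pos: [0.6441, 0.0551, 0.1285]
tool_rot: [0.124, 0.992, 0.0, 0.001]
force: [2.0, -1.1, 1.3]
width: 0.0003
grip_force: 0.9
```

Call:
play_rows --pt "0.4 0 0 0 0 0" --pt "0.4 0 0 0 0 0" --pt "0.4 0 0 0 0 0" --pt "0.3 0 0 0 0 0" --pt "0.2 0 0 0 0 0"

```text
time: 10.8
tool_pos: [0.6104, 0.0635, 0.1275]
tool_rot: [0.124, 0.992, 0.0, -0.0]
force: [1.5, 0.2, 0.2]
width: 0.0
grip_force: 0.8
```

Call:
play_rows --pt "0.15 0 0 0 0 0" --pt "0.15 0 0 0 0 0" --pt "0.15 0 0 0 0 0"

```text
time: 11.18
tool_pos: [0.6058, 0.0648, 0.1277]
tool_rot: [0.124, 0.992, 0.0, 0.004]
force: [15.1, -8.8, -8.4]
width: 0.0009
grip_force: 8.4
```

The door stalled at balance x ≈ -35 mm as well, so it is shut. I'll retract, lift and cross to the tare button.

Call:
play_rows --pt "-0.8 0 0 0 0 0" --pt "0 0 -1 0 0 0" --pt "0 0 -1 0 0 0" --pt "0 0 -1 0 0 0" --pt "0 0 -1 0 0 0"

```text
time: 11.8
tool_pos: [0.6162, 0.0612, 0.207]
tool_rot: [0.125, 0.992, -0.001, -0.002]
force: [-0.5, 0.8, 0.6]
width: 0.0004
grip_force: 0.0
```

Call:
play_rows --pt "0 0 -1 0 0 0" --pt "0.65 -0.98 0 0 0 0" --pt "0.65 -0.98 0 0 0 0" --pt "0.65 -0.98 0 0 0 0" --pt "0.65 -0.98 0 0 0 0"

```text
time: 12.42
tool_pos: [0.5458, -0.0023, 0.2265]
tool_rot: [0.124, 0.992, -0.0, -0.002]
force: [-0.3, -1.0, 1.0]
width: 0.0004
grip_force: 0.0
```

Call:
play_rows --pt "0.65 -0.98 0 0 0 0" --pt "0.65 -0.98 0 0 0 0" --pt "0.65 -0.98 0 0 0 0" --pt "0.65 -0.98 0 0 0 0" --pt "0.65 -0.98 0 0 0 0"

```text
time: 13.05
tool_pos: [0.4594, -0.0815, 0.2274]
tool_rot: [0.124, 0.992, -0.0, -0.0]
force: [-0.3, -0.4, -0.1]
width: 0.0006
grip_force: 0.0
```

```bash
python3 - <<'E'
from h import *
p,d=cap('scene','s3'); m=env.camera_model('wrist'); print(np.round(m['tool_from_camera'],3).tolist())
s=env.sense(); print(s['tool_pos'],w2b(s['tool_pos']),s['force'],b2w(-.148,-.065))
q,_=cap('side','s3b')
cv2.imwrite('pics/c5.png',np.hstack([cv2.resize(x[:,:,::-1],(400,480),interpolation=2) for x in (p[110:310,260:460],q[160:310,230:360])]))
E
```

```text
[[0.0, -0.963, -0.269, 0.074], [1.0, 0.001, -0.001, -0.0], [0.001, -0.269, 0.963, -0.162], [0.0, 0.0, 0.0, 1.0]]
[ 0.45719465 -0.082621    0.22745218] [-0.1423 -0.0666] [-2.13254006 -1.01039656 -0.23056625] [ 0.45210394 -0.07964936]
```

View pics/c5.png

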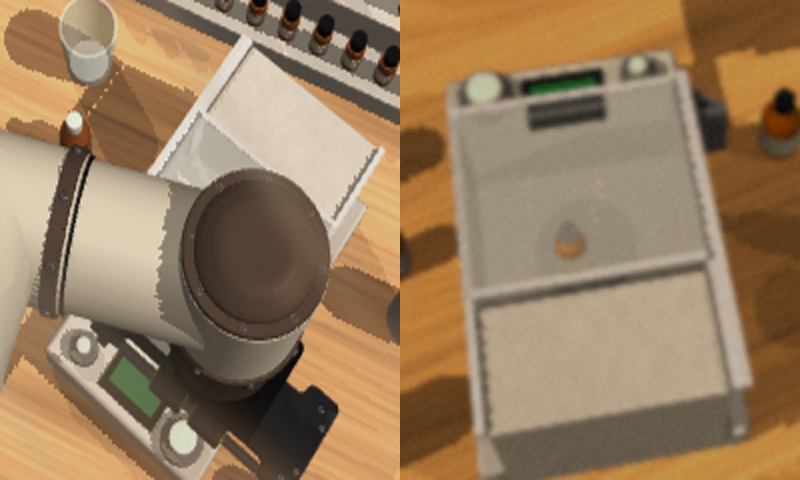

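The side view shows both catches at the front: the hatch catch sits on the front rail and the door catch has moved forward. I'll check the catch pixels numerically while lowering toward the button.

```bash
python3 - <<'E'
from h import *
b=np.load('pics/s3b.npz')['p']
for n,x,y,z in [('hatch',-.045,0,.176),('door',-.045,.119,.145)]:
    for dx in (0,.01): print(n,dx,np.round(proj('side',[*b2w(x+dx,y),z]),1))
m=(b.max(2)<75); 
for r in ((262,305,180,206),(320,345,180,225)):
    v,u=np.nonzero(m[r[2]:r[3],r[0]:r[1]]); print(u.min()+r[0],u.max()+r[0],v.min()+r[2],v.max()+r[2])
v,u=np.nonzero(m[180:225,320:345]);print([(int(k+320),int(v[u==k].max()+180)) for k in sorted(set(u))])
E
```

```text
hatch 0 [284.  195.5]
hatch 0.01 [284.6 199.3]
door 0 [336.6 194.7]
door 0.01 [337.5 198.3]
264 295 182 199
325 335 189 206
[(325, 189), (326, 193), (327, 198), (328, 202), (329, 206), (330, 206), (331, 206), (332, 206), (333, 206), (334, 206), (335, 205)]
```

Call:
play_rows --pt "0.28 0.08 1 0 0 0" --pt "0 0 1 0 0 0" --pt "0 0 1 0 0 0" --pt "0 0 1 0 0 0" --pt "0 0 1 0 0 0"

```text
time: 13.78
tool_pos: [0.456, -0.0777, 0.127]
tool_rot: [0.124, 0.992, 0.0, 0.0]
force: [-0.4, -0.5, -0.2]
width: 0.0007
grip_force: 0.0
```

Call:
play_rows --pt "0 0 1 0 0 0" --pt "0 0 0.8 0 0 0" --pt "0 0 0 0 0 0"

```text
time: 14.15
tool_pos: [0.455, -0.0778, 0.0906]
tool_rot: [0.124, 0.992, -0.0, -0.001]
force: [1.0, 0.4, 0.5]
width: 0.0006
grip_force: 0.0
```

Call:
play_rows --pt "0.12 -0.11 0.4 0 0 0" --pt "0 0 0.35 0 0 0" --pt "0 0 0.2 0 0 0" --pt "0 0 0.1 0 0 0"

```text
time: 14.65
tool_pos: [0.4528, -0.0792, 0.0706]
tool_rot: [0.124, 0.992, -0.0, -0.0]
force: [-0.8, -0.1, 2.4]
width: 0.0002
grip_force: 1.2
```

Call:
play_rows --pt "0 0 0.1 0 0 0" --pt "0 0 0.1 0 0 0" --pt "0 0 0 0 0 0"

```text
time: 15.02
tool_pos: [0.4528, -0.0792, 0.0667]
tool_rot: [0.124, 0.992, -0.0, -0.0]
force: [-1.6, 0.3, 4.6]
width: 0.0005
grip_force: 2.3
```

Call:
play_rows --pt "0 0 0.1 0 0 0" --pt "0 0 0.1 0 0 0" --pt "0 0 0 0 0 0"

```text
time: 15.4
tool_pos: [0.4529, -0.0793, 0.0659]
tool_rot: [0.123, 0.992, -0.0, 0.0]
force: [-9.5, 3.7, 30.4]
width: 0.0008
grip_force: 15.2
```

The button bottomed out (6 mm travel, force jumped to 30 N). I'll release it and lift clear.

Call:
play_rows --pt "0 0 -0.4 0 0 0" --pt "0 0 -0.6 0 0 0" --pt "0 0 -1 0 0 0" --pt "0 0 -1 0 0 0" --pt "0 0 -1 0 0 0"

```text
time: 16.02
tool_pos: [0.453, -0.0791, 0.1432]
tool_rot: [0.124, 0.992, 0.0, 0.0]
force: [0.5, 0.5, 0.7]
width: 0.0
grip_force: 0.0
```

Call:
play_rows --pt "0 0 -1 0 0 0" --pt "0 0 -1 0 0 0" --pt "0 0 -1 0 0 0" --pt "0 0 -1 0 0 0" --pt "0 0 -0.5 0 0 0"

```text
time: 16.65
tool_pos: [0.4534, -0.079, 0.2335]
tool_rot: [0.124, 0.992, 0.0, 0.001]
force: [-0.1, -0.6, -0.4]
width: -0.0
grip_force: 0.0
```

```bash
python3 - <<'E'
from h import *
s=env.sense(); q,_=cap('side','s4b'); a=np.load('pics/s3b.npz')['p']
print(s['tool_pos'],s['force'])
# shut check: dark catch extents and predicted lower rear edge of door catch
m=q.max(2)<75
for r in ((262,305,180,206),(320,345,180,225)):
    v,u=np.nonzero(m[r[2]:r[3],r[0]:r[1]]); print(u.min()+r[0],u.max()+r[0],v.min()+r[2],v.max()+r[2])
for z in (.16,.176): print('hatch',proj('side',[*b2w(-.045,0),z]))
for z in (.089,.145): print('door',proj('side',[*b2w(-.045,.119),z]))
cv2.imwrite('pics/c6.png',cv2.resize(q[140:340,200:440,::-1],None,fx=3,fy=3,interpolation=2))
E
```

```text
[ 0.45335041 -0.07904719  0.23354138] [-0.08860616 -0.58875046 -0.41144593]
264 295 182 199
326 335 189 206
hatch (np.float64(284.589729840822), np.float64(199.22346801780617))
hatch (np.float64(284.0012582901066), np.float64(195.4526783795113))
door (np.float64(335.7181892405063), np.float64(206.83708423612012))
door (np.float64(336.6214828751825), np.float64(194.66233677569872))
```

View pics/c6.png

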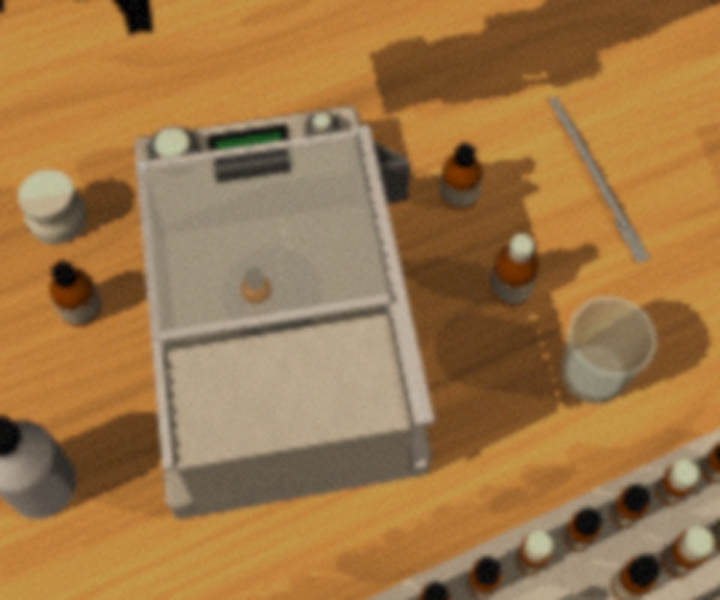

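The catches match the predicted shut positions to within a pixel (hatch row 199, door row 206). Everything around the balance is undisturbed, and the arm is clear.

```bash
python3 -c "
from cell import env
print(env.job_done())"
```

```text
the job is handed in; nothing more can be done
None
```

I pushed the roof hatch and then the side door to their front stops, pressed the tare button right down and released it, and handed the job in at about 17 s with nothing else touched.

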